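# Fit the mast yoke on the antenna rotator

### The arm

A 6-joint arm with a two-finger parallel gripper is mounted at the origin on the work surface. World frame = base frame: x ahead of the robot, y to its left, z up, the work surface at z = 0. Lengths are in m, angles in rad, forces in N, time in s.
With the tool pointing down it reaches from about 0.375 to 0.925 m from the base axis. Payload 5.7 kg.
Tool frame: the origin (TCP) lies midway between the tips of the shut fingers; the grasp point (between the pads) lies 19 mm behind it; z points along the fingers, x is the direction in which the jaws open and shut, and the axes are right-handed (so a half turn about z gives the same grasp; the last joint's range is limited). The gripper opens to 88 mm and grips with 3 to 60 N. Pads are 20 mm wide; open, the fingers measure 115 mm over their backs; the gripper's body (75 mm by 178 mm) begins 61 mm behind the grasp point.
Start: joints at [1.224, 0.359, 1.51, -0, 1.272, -0.115], TCP at [0.138, 0.584, 0.223] pointing down, gripper open.
Joint ranges: [-2.97, 2.97], [-1.01, 2.36], [0.21, 2.38], [-0.96, 4.11], [0.2, 2.71], [-2.98, 2.98]. Speed limits (rad/s): [2.39, 2.39, 3.14, 3.14, 3.14, 3.14].

### API

Orientations are given as a unit quaternion [x, y, z, w].
In Python, from bench import move_ptp, servo_line, goto_joints, move_gripper, sleep, inverse_kinematics, capture, PlanningError, close_job, spot_in, silhouettes, current_clock, current_joint_pos, current_qvel, current_joint_torque, current_position, current_orientation, current_force, current_torque, current_finger_gap gives the robot as it stands. Calls block until the motion is done:
- move_ptp(position, orientation): joint-space move of the TCP to a pose.
- servo_line(position, orientation=None, rate=0.15, contact_N=None): straight line of the TCP; orientation=None keeps the orientation; rate is the mean speed in m/s. With contact_N (N) it stops when the force on the tool has changed by that much, and returns True; else False.
- goto_joints(angles): joint-space move.
- move_gripper(opening): finger opening in m; the grip force is fixed at half the most; returns when the fingers have stopped.
- sleep(seconds).
- inverse_kinematics(position, orientation): joint angles nearest the present ones, or None.
- capture(name): name is "scene" or "top"; returns a dict with "image" (384x512x3 uint8, blue, green, red), "range_z" (384x512 float32, m along the optical axis (not along the pixel's ray), 0 where there is no reading), "intrinsics" (3x3 intrinsics, pixels), "k1" (the pictures are not rectified: a ray, as slopes to the right and down, at radius r is drawn at 1 + k1 r^2 times it, then the intrinsics apply), "R" (3x3) and "t" (3): a world point X has camera coordinates R X + t. Camera axes: x right, y down, z forward; pixel columns grow to the right and rows downward; lengths in m; the calibration is good to about 2 mm. A picture is of the moment at which its call begins.
A pose or a line that the arm cannot do raises PlanningError and nothing moves.
- close_job(): hands the job in, once; it reports no verdict.
Trained networks look in the newest picture that a camera, given by its name, has taken for a name from the list of things; names that differ only in an ending like _2 or _b are one class to them, and where a whole thing is asked for, a point or a joint stands for the part that bears it (a point fixed in the world has none). Each returns a list of dicts, best first, with "conf" (0 to 1); they miss things now and then, are a little off and sometimes report something else, mostly with a low value. They report only what shows in the picture. A call takes as long as a camera call. They do not tell look-alikes from the thing itself.
- spot_in(camera, query): "xy" ([column, row] in pixels, amid what is visible of it).
- silhouettes(camera, query): "region" (384x512 bool, what is visible of it) and "xy" ([column, row] in pixels, amid what is visible of it).
Readings, each from a call of its own:
- current_clock(): time.
- current_joint_pos(): joint angles.
- current_qvel(): joint speeds.
- current_joint_torque(): joint torques, N m.
- current_position(): TCP position.
- current_orientation(): TCP orientation.
- current_force(): force on the tool from outside, world axes, zero at the start.
- current_torque(): the same for the moment, N m.
- current_finger_gap(): finger opening in m.
Only numpy, scipy, OpenCV 4.12 (cv2) and the standard library are available. Lean on these libraries where they do the work, as an engineer would, in place of code of your own. Each camera call takes 0.05 s, during which the arm holds its last target. There are 200 camera calls.

### The job

On the radio club's bench, fit the large two-eared mast yoke onto the antenna rotator's upright splined shaft: set it over the shaft, ears up, and push it down in the gripper, rocking it a little if the teeth do not mesh at once, until it has pressed the black friction ring right down and sits fully home. Do not just drop it on; let go once it is home, and leave the smaller yoke and the plain collar where they stand.

Things in the scene. Friction and masses are not known exactly. Their poses are not given: they have to be found in the camera images.
- shaft_seat (a point): On the axis of the fixed rotator's upright steel shaft, where the yoke's underside lies when home: 85 mm above the bench, 5 mm above the 66 mm wide boss. Grey cast housing 144 mm across, 66 mm high. Shaft: 28 mm core, six teeth 6 mm wide, 40 mm over tips, up to 28 mm above this point; conical nose tapering to 10 mm wide at 44 mm. z up; x along a tooth, others every 60 deg.
- seal (a joint): Black friction ring round the shaft's foot, 56 mm wide, 5 mm thick. 0 m: raised, its top 12 mm above shaft_seat; 0.012 m: pushed down on the boss, its top level with shaft_seat. The yoke pushes it down against a steady friction of about 8 N, more than the yoke's weight; it stays where it is left.
- yoke_center (a point): Centre of the loose large steel yoke, 37.5 mm above its underside; z up. 75 mm tall, 0.25-0.46 kg, bore down. Hub 60 mm across, 32 mm high. Two flat upright ears on it, 30 mm wide along x, 8 mm thick, outer faces 50 mm apart along y, tops rounded, free space between. Grip the ears across y 18 mm above this point; the hub's top, 5.5 mm below this point, must clear the fingertips.
- yoke_bore (a point): Centre of the bore's mouth in the large yoke's underside. Through bore 44 mm wide, six inward teeth with 34 mm between tips. Grooves lie along x (midway between the ears) and every 60 deg: it meshes when its x is a multiple of 60 deg from the shaft's x, with 10 deg play each way and 2 mm sideways. If teeth meet end to end, rock it up to 20 deg about the shaft while pushing lightly.
- small_yoke_center (a point): Centre, half-way up, of a smaller steel yoke of the same shape, 52 mm tall, hub 40 mm across, smooth bore 24 mm: does not fit, to be left alone.
- collar_center (a point): Centre, half-way up, of a plain steel collar (ring without ears), 62 mm across, 28 mm tall, smooth bore 36 mm: does not fit, to be left alone.
Not all that is in view belongs to the job. Leave any purple or turquoise look-alike of the part that bears yoke_center alone.

How it is judged:
On the way:
1. the yoke is pushed to within 5 mm of home on the shaft while the gripper's fingers hold or press it (not dropped on) (z of yoke_center in the frame of shaft_seat between 0.0305 and 0.0425 m and horizontal distance between yoke_center and shaft_seat below 0.008 m and contact force between the fingers and yoke above 1 N), for 0.1 s.
At the end, for the whole second after the job is handed in: The large yoke stands upright on the rotator's splined shaft (within 7 degrees of upright, within 6 mm of the shaft's axis), within 4 mm of fully home, let go; the smaller yoke and the collar have not moved by more than 40 mm (z of yoke_center in the frame of shaft_seat between 0.0305 and 0.0415 m and horizontal distance between yoke_center and shaft_seat below 0.006 m and angle between yoke_center's own z axis and vertical below 0.12 rad); the robot touches nothing.
It fails at once if the smaller yoke is moved by more than 40 mm (distance of small_yoke_center from where it was at the start of the episode above 0.04 m).
It fails at once if the plain collar is moved by more than 40 mm (distance of collar_center from where it was at the start of the episode above 0.04 m).
It also fails if it takes over 35 s, if anything falls off the work surface, if the arm or the gripper's body presses on something with over 40 N, if the wrist force passes 120 N, or if a joint passes its speed limit or range.

## Working session

There is one attempt and no reset: what is moved stays moved. The work goes in short steps, each a Python script; the robot and the scene stay as the last script left them, time stands still between calls to the robot, and variables do not carry over. Pictures are saved under pics/ and viewed, on a budget of 10 in all, crops included, one or two more only if the job needs it, and the job is handed in when it is done.

```bash
mkdir -p pics; cat > h.py <<'E'
import numpy as np, cv2
from bench import *
def cloud(c):
    K=c["intrinsics"];h,w=c["range_z"].shape
    u,v=np.meshgrid(np.arange(w),np.arange(h))
    p=np.stack([u,v],-1).reshape(-1,1,2).astype(float)
    n=cv2.undistortPoints(p,K,np.array([c["k1"],0,0,0,0.])).reshape(h,w,2)
    z=c["range_z"][...,None]
    X=np.concatenate([n*z,z],-1)
    W=(X-c["t"])@c["R"]
    W[c["range_z"]<=0]=np.nan
    return W
E
python3 - <<'E'
from h import *
ims=[]
for n in ["scene","top"]:
    c=capture(n); W=cloud(c); cv2.imwrite(f"pics/{n}0.png",c["image"])
    np.savez(f"{n}0.npz",W=W,im=c["image"])
    print(n,"cam",-c["R"].T@c["t"])
    for q in ["shaft_seat","yoke_center","yoke_bore","small_yoke_center","collar_center","seal"]:
        for f in (spot_in,silhouettes):
            try: r=f(n,q)
            except Exception as e: print(q,f.__name__,e);continue
            for d in r[:3]:
                x,y=map(int,np.round(d["xy"])); s=""
                if "region" in d:
                    P=W[d["region"]];P=P[np.isfinite(P[:,0])]
                    if len(P): s=(np.percentile(P,3,0).round(3),np.percentile(P,97,0).round(3))
                print(q,f.__name__,round(d["conf"],2),(x,y),W[y,x].round(3),s)
print(current_clock())
E
```

```text
scene cam [ 1.32261914 -0.39928984  0.84587667]
shaft_seat call 0.84 (334, 205) [0.595 0.142 0.065] 
shaft_seat call 0.84 (338, 206) [0.601 0.15  0.063] (array([ 0.511,  0.099, -0.001]), array([0.64 , 0.237, 0.11 ]))
yoke_center call 0.79 (186, 225) [ 0.46  -0.203  0.001] 
yoke_center call 0.66 (182, 192) [ 0.357 -0.181  0.023] 
yoke_center call 0.61 (148, 257) [ 0.578 -0.324  0.052] 
yoke_center call 0.85 (150, 254) [ 0.533 -0.313  0.011] (array([ 0.526, -0.351, -0.001]), array([ 0.578, -0.298,  0.073]))
yoke_center call 0.75 (182, 198) [ 0.361 -0.184  0.006] (array([ 0.358, -0.206,  0.005]), array([ 0.408, -0.158,  0.072]))
yoke_center call 0.57 (205, 257) [ 0.624 -0.205  0.05 ] (array([ 0.578, -0.227,  0.005]), array([ 0.628, -0.176,  0.072]))
yoke_bore call 0.91 (148, 258) [ 0.579 -0.324  0.049] 
yoke_bore call 0.82 (192, 222) [ 0.463 -0.188  0.009] 
yoke_bore call 0.71 (203, 257) [ 0.62  -0.209  0.047] 
yoke_bore call 0.9 (191, 220) [ 0.462 -0.189  0.016] (array([ 0.46 , -0.229,  0.   ]), array([ 0.513, -0.175,  0.072]))
yoke_bore call 0.75 (148, 258) [ 0.579 -0.324  0.049] (arr
[... 1877 characters left out ...]
, -0.216, -0.002]), array([ 0.402, -0.153,  0.075]))
yoke_bore call 0.66 (332, 214) [ 0.472 -0.216  0.024] (array([ 0.451, -0.225, -0.001]), array([ 0.505, -0.173,  0.074]))
small_yoke_center call 0.5 (292, 153) [ 0.63  -0.109  0.011] 
small_yoke_center call 0.65 (288, 154) [ 0.629 -0.1   -0.002] (array([ 0.605, -0.114,  0.003]), array([ 0.641, -0.082,  0.052]))
collar_center call 0.59 (248, 216) [0.461 0.001 0.001] 
collar_center call 0.65 (256, 221) [ 0.448 -0.02  -0.001] (array([ 0.435, -0.043,  0.022]), array([0.487, 0.011, 0.031]))
seal call 0.51 (180, 165) [0.579 0.168 0.096] 
seal call 0.52 (185, 174) [0.558 0.155 0.094] (array([0.529, 0.155, 0.077]), array([0.581, 0.208, 0.1  ]))
1.3
```

View pics/top0.png

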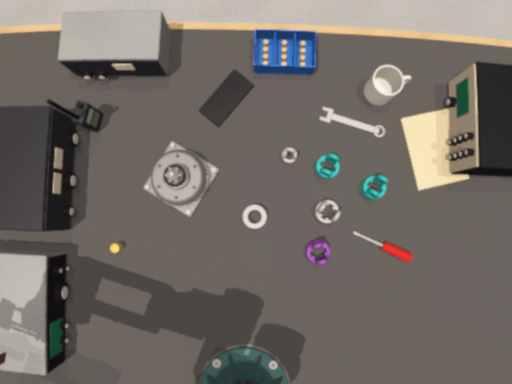

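View pics/scene0.png

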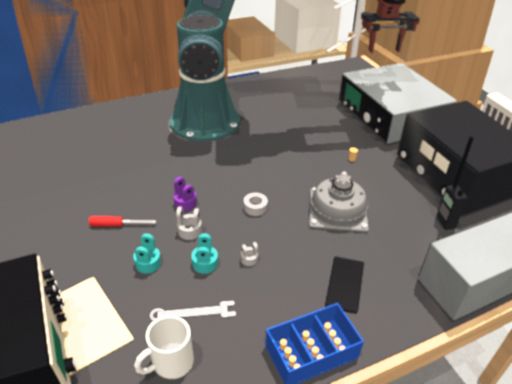

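The top view shows the steel two-eared yoke at (327,211). Purple (318,252) and turquoise (328,166), (375,186) look-alikes stand near it. The small yoke is at (289,155), the collar at (255,216) and the rotator shaft near (176,175). Next I fit the ears and the shaft.

```bash
cat > fit.py <<'E'
from h import *
P={}
for n in ["scene","top"]:
    d=np.load(f"{n}0.npz");W=d["W"]
    Q=W.reshape(-1,3);P[n]=Q[np.isfinite(Q[:,0])]
    Q=P[n]
    a=Q[(abs(Q[:,0]-.48)<.05)&(abs(Q[:,1]+.2)<.045)]
    e=a[a[:,2]>.045]; print(n,"ears",len(e),e.mean(0).round(4),cv2.minAreaRect(e[:,:2].astype(np.float32)*1000))
    hb=a[(a[:,2]>.008)&(a[:,2]<.036)];print(" hub ",len(hb),(cv2.minEnclosingCircle(hb[:,:2].astype(np.float32)*1000)))
    s=Q[(abs(Q[:,0]-.555)<.08)&(abs(Q[:,1]-.17)<.08)&(Q[:,2]>.05)]
    for lo,hi in((.055,.07),(.085,.1),(.101,.109),(.109,.116),(.116,.14)):
        b=s[(s[:,2]>lo)&(s[:,2]<hi)]
        if len(b)>3: print(" shaft",lo,hi,len(b),b.mean(0).round(4),cv2.minEnclosingCircle(b[:,:2].astype(np.float32)*1000))
    print(" top z",s[:,2].max(), s[s[:,2].argmax()])
t=cv2.imread("pics/top0.png");s=cv2.imread("pics/scene0.png")
r=lambda i,x,y,w=20:cv2.resize(i[y-w:y+w,x-w:x+w],(390,290*w//w) if 0 else (300,300),interpolation=cv2.INTER_CUBIC)
cv2.imwrite("pics/crops.png",np.vstack([np.hstack([r(t,176,176),r(t,327,210)]),np.hstack([r(s,343,187),r(s,188,222)])]))
E
python3 fit.py
```

```text
scene ears 152 [ 0.4888 -0.2026  0.0622] ((485.0608825683594, -200.4207305908203), (51.18010711669922, 32.47552490234375), 59.385047912597656)
 hub  348 ((482.97589111328125, -201.80975341796875), 32.71550750732422)
 shaft 0.055 0.07 938 [0.5762 0.1699 0.063 ] ((560.0333251953125, 182.21701049804688), 67.65550231933594)
 shaft 0.085 0.1 149 [0.5674 0.1769 0.0944] ((559.7805786132812, 183.5731201171875), 29.397153854370117)
 shaft 0.101 0.109 52 [0.5632 0.1775 0.1053] ((559.0833740234375, 183.43960571289062), 21.449655532836914)
 shaft 0.109 0.116 44 [0.5648 0.1789 0.1122] ((560.9559326171875, 181.20741271972656), 19.958892822265625)
 shaft 0.116 0.14 51 [0.5617 0.18   0.1217] ((560.2183837890625, 180.9381103515625), 13.090059280395508)
 top z 0.13000782810982314 [0.55979024 0.18498508 0.13000783]
top ears 113 [ 0.4784 -0.2006  0.0663] ((479.3614807128906, -200.65994262695312), (50.81391906738281, 29.779682159423828), 59.70977783203125)
 hub  191 ((479.5845947265625, -200.673095703125), 29.830503463745117)
 shaft 0.055 0.07 1579 [0.553  0.1784 0.0641] ((554.7099609375, 181.68194580078125), 67.8882064819336)
 shaft 0.085 0.1 184 [0.5547 0.1805 0.0951] ((555.282958984375, 182.26351928710938), 28.28977394104004)
 shaft 0.101 0.109 35 [0.5502 0.1796 0.1059] ((553.5296630859375, 184.0498504638672), 21.536396026611328)
 shaft 0.109 0.116 56 [0.5546 0.181  0.1121] ((554.9653930664062, 182.80352783203125), 20.277252197265625)
 shaft 0.116 0.14 77 [0.555  0.1814 0.1222] ((554.9817504882812, 181.7268829345703), 12.649311065673828)
 top z 0.13145513084778962 [0.55317178 0.18183749 0.13145513]
```

View pics/crops.png

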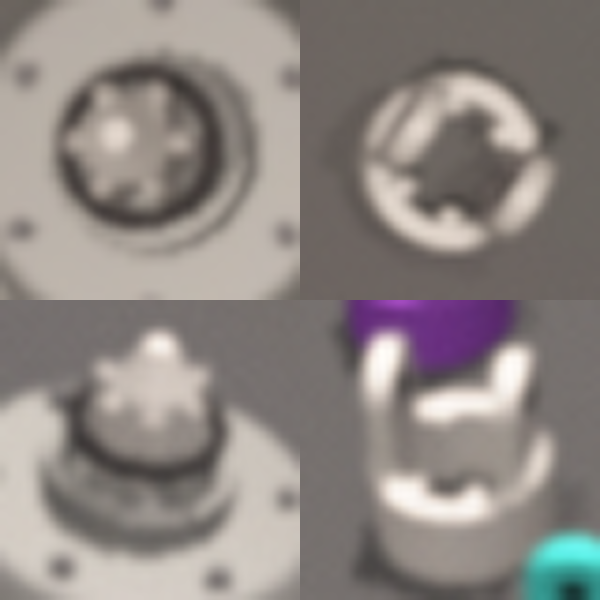

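The crops show steel ears along about 60° and a shaft tooth roughly along world y, so the yoke nearly meshes as it lies. The cameras differ by about 5 mm in x, but both give the same shaft-to-yoke offset. I'll grasp the yoke and measure again above the shaft.

```bash
cat >> h.py <<'E'
from scipy.spatial.transform import Rotation as Ro
def down(deg):
    c,s=np.cos(np.radians(deg)),np.sin(np.radians(deg))
    return Ro.from_matrix(np.array([[c,s,0],[s,-c,0],[0,0,-1.]])).as_quat()
def both(tag):
    for n in ["scene","top"]:
        c=capture(n);cv2.imwrite(f"pics/{n}{tag}.png",c["image"]);np.savez(f"{n}{tag}.npz",W=cloud(c),im=c["image"])
def st(m=""): print(m,round(current_clock(),2),current_position().round(4) if hasattr(current_position(),'round') else current_position(),"gap",current_finger_gap(),"F",np.round(current_force(),1))
E
python3 - <<'E'
from h import *
for n,cx,cy in(("scene",.5605,.182),("top",.555,.182)):
    Q=np.load(f"{n}0.npz")["W"].reshape(-1,3);Q=Q[np.isfinite(Q[:,0])]
    d=Q[:,:2]-[cx,cy];r=np.hypot(*d.T);k=(r>.0155)&(r<.0215)&(Q[:,2]>.108)
    a=np.arctan2(d[k,1],d[k,0]);print(n,k.sum(),np.sort(np.degrees(a).round()),"phase",np.degrees(np.angle(np.exp(6j*a).mean()))/6,abs(np.exp(6j*a).mean()))
best=None
for th in (59.6,-120.4):
    a=inverse_kinematics([.482,-.2007,.12],down(th));b=inverse_kinematics([.5575,.182,.22],down(th))
    print(th,a,b)
    if a is not None and b is not None:
        c=abs(a[5])+abs(b[5])
        if best is None or c<best[0]:best=(c,th)
th=best[1];print("use",th);open("th","w").write(str(th))
move_ptp([.482,-.2007,.12],down(th));st("above")
both(1)
print(servo_line([.482,-.2007,.0375],rate=.1,contact_N=8));st("low")
E
```

```text
scene 14 [-157. -157. -153. -146. -137.  -97.  -97.  -38.  -33.  -24.   24.   33.
   95.   98.] phase 28.857763935528624 0.7743701640749909
top 27 [-153. -149. -145. -142.  -95.  -88.  -39.  -32.  -30.  -27.  -22.  -16.
   24.   30.   34.   41.   82.   90.   90.   91.   98.   98.  141.  146.
  151.  152.  157.] phase -28.679155901890965 0.8282990875796272
59.6 [-5.26904596e-01  3.68997322e-01  1.79399341e+00 -4.44089210e-16
  9.78601924e-01 -1.56712083e+00] [ 1.97792101e-01  3.41784962e-01  1.54372773e+00 -4.44089210e-16
  1.25607996e+00 -8.42424134e-01]
-120.4 [-5.26904596e-01  3.68997322e-01  1.79399341e+00 -4.44089210e-16
  9.78601924e-01  1.57447182e+00] [ 1.97792101e-01  3.41784962e-01  1.54372773e+00 -4.44089210e-16
  1.25607996e+00  2.29916852e+00]
use 59.6
above 4.33 [ 0.4823 -0.2001  0.1201] gap 0.08758759241725342 F [-0.4  0.6 -0.5]
False
low 5.4 [ 0.4824 -0.2009  0.0379] gap 0.08771070689778993 F [-0.5  0.4 -0.6]
```

Shaft tooth phase is about 30°, and the yoke's is 29.6°, so no turn is needed. Next: grip, lift and carry.

```bash
python3 - <<'E'
from h import *
th=59.6
move_gripper(.03);st("grip")
servo_line([.482,-.2007,.23],rate=.2);st("lift")
move_ptp([.5575,.182,.225],down(th));st("over")
both(2)
a=cv2.imread("pics/top2.png")[100:260,100:260];b=cv2.imread("pics/scene2.png")[80:240,260:420]
cv2.imwrite("pics/over.png",np.hstack([cv2.resize(x,(400,400),interpolation=cv2.INTER_CUBIC) for x in(a,b)]))
for n in("scene","top"):
    Q=np.load(f"{n}2.npz")["W"].reshape(-1,3);Q=Q[np.isfinite(Q[:,0])]
    k=(abs(Q[:,0]-.5575)<.06)&(abs(Q[:,1]-.182)<.06)
    for lo,hi in((.08,.13),(.175,.185),(.185,.2),(.195,.222),(.222,.25),(.25,.27)):
        b=Q[k&(Q[:,2]>lo)&(Q[:,2]<hi)]
        if len(b)>5:print(n,lo,hi,len(b),b.min(0).round(4),b.max(0).round(4),cv2.minEnclosingCircle(b[:,:2].astype(np.float32)*1000))
E
```

```text
grip 6.08 [ 0.4821 -0.2009  0.0377] gap 0.050056033074651625 F [-0.3 -1.6  2.3]
lift 7.19 [ 0.481  -0.2001  0.2286] gap 0.04999552025746165 F [ 0.3 -0.3 -3.7]
over 8.64 [0.5576 0.1809 0.2248] gap 0.04985792411804539 F [ 0.5 -0.6 -4. ]
scene 0.08 0.13 326 [0.5347 0.1506 0.08  ] [0.5924 0.2105 0.1299] ((563.8071899414062, 180.43576049804688), 30.06535530090332)
scene 0.185 0.2 150 [0.5348 0.1509 0.1851] [0.5895 0.2057 0.2   ] ((561.0110473632812, 179.79432678222656), 29.875118255615234)
scene 0.195 0.222 405 [0.5293 0.1503 0.195 ] [0.5909 0.2064 0.2218] ((558.9501953125, 181.84228515625), 32.07856369018555)
scene 0.222 0.25 160 [0.5351 0.1445 0.2224] [0.5881 0.206  0.2499] ((562.2208862304688, 179.2513885498047), 35.557682037353516)
scene 0.25 0.27 135 [0.5383 0.144  0.25  ] [0.5888 0.2084 0.2698] ((567.8406982421875, 176.12355041503906), 35.843482971191406)
```

View pics/over.png

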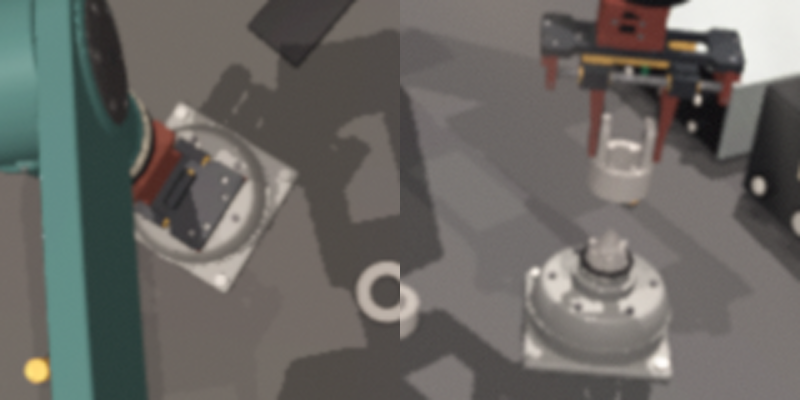

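```bash
cat >> h.py <<'E'
from scipy.optimize import least_squares
def cyl(Q,c,lo,hi,r):
    Q=Q.reshape(-1,3);Q=Q[np.isfinite(Q[:,0])]
    c=np.array(c,float)
    for i in range(4):
        d=np.hypot(*(Q[:,:2]-c).T);B=Q[(Q[:,2]>lo)&(Q[:,2]<hi)&(abs(d-r)<(.008 if i<2 else .004))]
        f=least_squares(lambda p:np.hypot(B[:,0]-p[0],B[:,1]-p[1])-r,c,loss="soft_l1",f_scale=.001);c=f.x
    return c.round(4),len(B),round(float(np.std(f.fun))*1000,2)
E
python3 - <<'E'
from h import *
L=lambda n:np.load(n+".npz")["W"]
for n in("scene0","scene2","top0"):
    W=L(n)
    for nm,lo,hi,r in(("housing",.02,.055,.072),("boss",.068,.079,.033),("ring",.091,.096,.028),("nose tip",.119,.123,.0095)):
        try: print(n,nm,cyl(W,[.5605 if n[0]=="s" else .555,.182],lo,hi,r))
        except Exception as e:print(n,nm,"x")
print("held hub",cyl(L("scene2"),[.56,.18],.192,.216,.030),cyl(L("scene2"),[.56,.18],.196,.212,.030))
print("hub0",cyl(L("scene0"),[.483,-.2],.006,.028,.030),cyl(L("top0"),[.479,-.2],.004,.028,.030))
Q=L("scene2").reshape(-1,3);k=np.isfinite(Q[:,0])&(np.hypot(Q[:,0]-.561,Q[:,1]-.18)<.032)&(Q[:,2]>.15);print("underside z",np.percentile(Q[k,2],[0,1,3]))
E
```

```text
scene0 housing (array([0.5581, 0.1834]), 602, 1.91)
scene0 boss (array([0.5581, 0.1832]), 109, 1.53)
scene0 ring (array([0.5562, 0.184 ]), 60, 1.74)
scene0 nose tip (array([0.5567, 0.1826]), 15, 1.8)
scene2 housing (array([0.5576, 0.1834]), 613, 1.94)
scene2 boss (array([0.5578, 0.1837]), 115, 1.8)
scene2 ring (array([0.5558, 0.184 ]), 56, 1.79)
scene2 nose tip (array([0.5569, 0.184 ]), 15, 1.79)
top0 housing (array([0.5551, 0.1823]), 366, 1.91)
top0 boss (array([0.5551, 0.1829]), 73, 1.67)
top0 ring (array([0.5557, 0.1829]), 63, 1.24)
top0 nose tip (array([0.5559, 0.1826]), 16, 1.16)
held hub (array([0.5581, 0.182 ]), 225, 1.39) (array([0.5581, 0.1818]), 138, 1.35)
hub0 (array([ 0.4829, -0.2003]), 158, 1.3) (array([ 0.4795, -0.2012]), 34, 0.65)
underside z [0.18511907 0.18853723 0.19138387]
```

```bash
python3 - <<'E'
from h import *
th=59.6;x,y=.5576,.1832
servo_line([x,y,.172],down(th),rate=.1);st("pre")
h=servo_line([x,y,.140],rate=.03,contact_N=6);st(f"mesh? {h}")
if not h:
    h=servo_line([x,y,.1222],rate=.03,contact_N=25);st(f"home? {h}")
E
```

```text
pre 9.43 [0.558  0.1831 0.1723] gap 0.04982092417045883 F [-0.7  0.6 -4.2]
mesh? False 10.64 [0.5578 0.1832 0.1402] gap 0.04987789767341926 F [-0.7 -0.3 -3.8]
home? False 11.38 [0.5582 0.1834 0.1226] gap 0.04996129554272923 F [-1.2 -0.7  4. ]
```

It meshed cleanly, and the 8 N rise is the ring's friction. I'll press a bit further to feel the stop.

```bash
python3 - <<'E'
from h import *
x,y=.5576,.1832
h=servo_line([x,y,.1185],rate=.01,contact_N=15);st(f"stop {h}")
sleep(.3);st("hold")
both(3)
print("hub",cyl(np.load("scene3.npz")["W"],[.558,.182],.09,.114,.030))
move_gripper(.075);st("open")
servo_line([x,y,.25],rate=.15);st("up")
both(4)
W=np.load("scene4.npz")["W"];Q=W.reshape(-1,3);k=np.isfinite(Q[:,0])&(np.hypot(Q[:,0]-.559,Q[:,1]-.182)<.034)
print("ear top z",np.percentile(Q[k,2][Q[k,2]<.19],[95,99,100]),"hub",cyl(W,[.558,.182],.09,.114,.030))
a=cv2.imread("pics/scene4.png")[100:260,220:430];cv2.imwrite("pics/end.png",cv2.resize(a,(788,600),interpolation=cv2.INTER_CUBIC))
E
```

```text
stop True 11.62 [0.5581 0.1833 0.1226] gap 0.05027731975163309 F [-1.1  0.3  4.8]
hold 11.93 [0.5581 0.1833 0.1226] gap 0.04980521335895004 F [-0.4 -0.7  4.7]
hub (array([0.5587, 0.1844]), 183, 1.38)
open 12.62 [0.5577 0.1832 0.1222] gap 0.07509993945203619 F [ 0.3  1.2 -0.6]
up 13.62 [0.5569 0.183  0.2491] gap 0.07472687631010672 F [0.6 0.1 0.1]
ear top z [0.1529106  0.15802888 0.1597031 ] hub (array([0.5589, 0.1841]), 191, 1.54)
```

View pics/end.png

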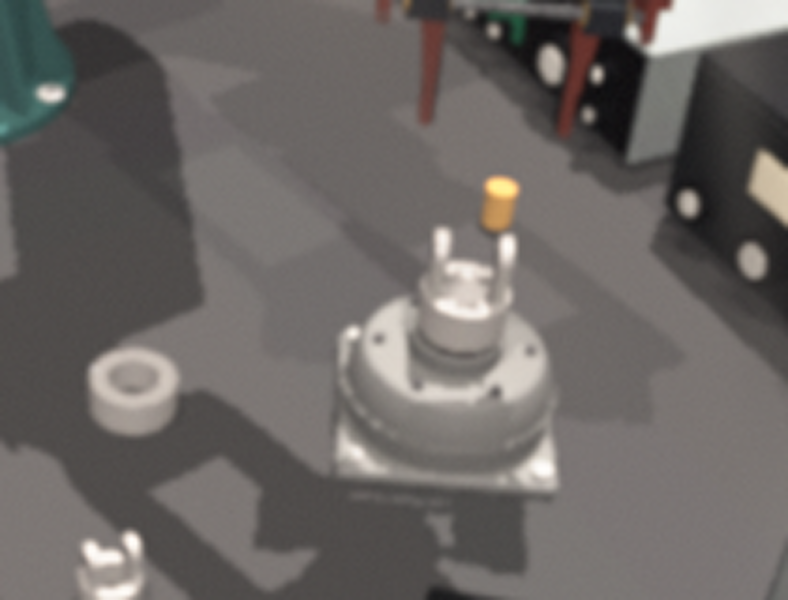

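The picture shows the yoke upright on the boss at (465,310), with the gripper clear. The collar and small yoke are where they were. Ear tops read 0.160 m, which is 85 + 75 mm, so it is home.

```bash
python3 -c "
from bench import *
print(close_job())"
```

```text
the job is handed in; nothing more can be done
None
```

The large yoke is on the splined shaft, fully home and let go, and I have handed the job in; no verdict was reported. The robot's clock stood at about 13.6 s of the 35 s allowed.

I gripped the yoke by its ears, carried it over the shaft and lowered it. The teeth meshed straight away, so it needed no rocking. I pushed it down against the friction ring (about 8 N) until it met a hard stop at TCP height 0.1226 m, against 0.1225 m expected. Then I opened the gripper and backed straight up.

**Last checks:**
- **Height:** the ear tops measured 0.160 m, as expected for fully home.
- **Centring:** the hub lies within about 1.5 mm of the measured shaft axis.
- **Surroundings:** the last picture shows the yoke upright and the gripper clear. The collar and small yoke look unmoved; I judged that by eye and did not re-measure them.

**Disagreement:** the two cameras differed by 2–5 mm in absolute x. They agreed on where the yoke was relative to the shaft, and I used that instead. The top camera's view of the shaft was blocked during the insertion, so those checks used only the scene camera.

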